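Pin a stack of spacer plates in a corner jig

ROBOT

A 6-joint arm with a two-finger parallel gripper is mounted at the origin on a cart in front of the work surface, level with it; the furniture and walls round the work are solid. World frame = base frame: x ahead of the robot, y to its left, z up, the work surface at z = 0. Lengths are in m, angles in rad, forces in N, time in s.
With the tool pointing down it reaches from about 0.25 to 0.85 m from the base axis. Payload 12.5 kg.
Tool frame: the origin (TCP) lies at the very end of the fingers, on their centre line; the grasp point (between the pads) lies 19 mm behind it (grip_point_offset is the z of the grasp point in the tool frame, in m); z points along the fingers, y is the line along which they close (so a half turn about z gives the same grasp; the last joint's range is limited). The gripper opens to 93 mm and grips with 3 to 60 N. Pads are 15 mm wide; open, the fingers measure 128 mm over their backs; the gripper's body (75 mm by 188 mm) begins 65 mm behind the grasp point.
Start: joints at [-1.376, 0.351, 1.652, -0, 1.139, -0.085], TCP at [0.152, -0.529, 0.219] pointing down, gripper open.
Joint ranges: [-2.75, 2.75], [-0.79, 2.1], [0.01, 2.65], [-1.57, 4.71], [0.07, 3.14], [-2.87, 2.87]. Speed limits (rad/s): [2.22, 2.22, 2.79, 3.14, 3.14, 3.14].

INTERFACE

Orientations are given as a rotation vector (axis times angle).
In Python, from rig import * gives the robot as it stands. The module is installed in compiled form; this text tells all that it offers.
- The arm moves only by the shell command python3 -m creep 'ROWS' [FORCE]. ROWS is JSON, a list of rows, each a list of 3 entries, a list of its own where there are three numbers: the opening, from 0 (shut) to 1 (fully open), then the shift along the tool's x, y, z in cm, then the turn about the tool's z in rad. In form: [[claw, [dx, dy, dz], roll], ...]. A call has exactly 10 rows; each row is the pose to reach, as a shift and turn from the pose commanded when the call began, along the tool's axes at that moment; what a row does not reach only later rows make up. A row lasts 1/10 s, in which the tool goes at most 50 mm and 8.59 degrees, less where a joint would pass 70% of its speed; a pose out of reach is approached as far as the arm can. A call with a gripper value outside its range is refused whole. The fingers move at their own pace and stop on an object; FORCE is the grip in N (left out, the last holds). Time passes only in rows, so rows that repeat a pose let the fingers close, or fill a call up. It gives the time, the measured TCP pose, the force, the opening and the grip force at its end, in the units of the state.
- observe(): the state, without advancing time (a new reading comes with each control period).
- snapshot(name): name is "side" or "top" or "wrist"; returns (picture, depth): 480x640x3 uint8, blue, green, red; 480x640 float32, m along the optical axis (not along the pixel's ray), 0 where there is no reading.
- calibration(name): a dict with "mtx" (3x3 intrinsics, pixels), "D" ([k1, k2, p1, p2, k3] as OpenCV has them; the pictures are not rectified), "camera_from_world" (4x4, takes a point from world to camera coordinates); the wrist camera has in their place "T_tool_cam" (4x4, takes a point from camera to tool coordinates, whose origin is the TCP and whose axes are the flange's). Camera axes: x right, y down, z forward; pixel columns grow to the right and rows downward; lengths in m; the calibration is good to about 2 mm. A picture is of the moment at which its call begins: read the wrist's pose just before it. calibration takes no time and is no camera call.
- finish_job(): hands the job in; it is judged then, once.
The state is a dict: "time_s": time; "qpos": joint angles; "qd": joint speeds; "joint_torque": joint torques, N m; "tool_pos": TCP position; "tcp_rot": TCP orientation; "contact_force": force on the tool from outside, world axes, zero at the start; "moment": the same for the moment, N m; "finger_gap": finger opening in m; "gripper_force": force on a finger pad.
Only numpy, scipy, OpenCV 4.12 (cv2) and the standard library are available. Lean on these libraries where they do the work, as an engineer would, in place of code of your own. Each camera call takes 0.05 s, during which the arm holds its last target. There are 200 camera calls.

TASK

Square up the three loose spacer plates in the corner jig by pushing them home against both fences, so that their holes line up over the bore, then pass the red-knobbed pin down through all three and into the bore until its collar sits flat on the stack. Feel your way and use gentle force on the plates, pin and jig, and do not knock over the bottle or the jar.

Things in the scene. Friction and masses are not known exactly. Their poses are not given: they have to be found in the camera images.
- bed: Jig bed: dark steel plate 130 (x) x 116 (y) x 6 mm fixed on the table, origin under its middle. On it, on a 6 mm cross-slide, sits a grey block 90 x 84 x 20 mm, clamped anywhere within 9 mm either way of the bed's middle in bed x and 8 mm in bed y; its place is not measured (feel for it with the plates). It does not yield. Over 25 N on the jig in all, or on one plate, spoils the work.
- bed_mid (a point): Middle of the bed, 32 mm above the table, level with the block's flat top; axes as the bed. Two aluminium fences 16 mm high, 8 mm thick, 44 mm long stand on the block at its far (+x) and left (+y) sides, inner faces 22 mm from the axis of the upright 14 mm bore (20 mm deep). Near and right sides are open. The bore is at x -9 to +9, y -8 to +8 mm from here, as the block was clamped.
- pin_knob (a point): Centre of the pin's red ribbed knob (22 mm across, 34 mm high), z up along the pin. Below: collar 26 mm across, its underside 22 mm below this point; rod 12 mm across, 36 mm long, its last 4 mm tapering to 9 mm; tip 58 mm below this point. 60 to 110 g. Starts upright in the stand; 1 mm play all round in plates and bore. Fully home this point is 40 mm above bed_mid.
- plate_low_mid (a point): Centre of the brass-coloured, lowest loose spacer plate, 44 x 44 x 6 mm, 50 to 100 g, 14 mm hole through its centre (this point is in the hole, half-way through). Axes along its edges, z up. The three start as an untidy stack on the corner block, 3 to 26 mm short of the far fence, 3 to 24 mm short of the left one, up to 3.5 degrees askew.
- plate_mid_mid (a point): Centre of the blue, middle loose spacer plate, 44 x 44 x 6 mm, 50 to 100 g, 14 mm hole through its centre (this point is in the hole, half-way through). Axes along its edges, z up. The three start as an untidy stack on the corner block, 3 to 26 mm short of the far fence, 3 to 24 mm short of the left one, up to 3.5 degrees askew.
- plate_top_mid (a point): Centre of the copper-coloured, top loose spacer plate, 44 x 44 x 6 mm, 50 to 100 g, 14 mm hole through its centre (this point is in the hole, half-way through). Axes along its edges, z up. The three start as an untidy stack on the corner block, 3 to 26 mm short of the far fence, 3 to 24 mm short of the left one, up to 3.5 degrees askew.
- pin_stand: Fixed pale wooden block, 52 x 52 x 46 mm, origin at the centre of its underside. The pin hangs in its 16 mm middle hole, collar resting on the block's top.
- bottle: Touch-up bottle, grey with black cap, 26 mm across, 74 mm high, standing; origin at the centre of its underside. A bystander.
- jar: Purple jar, 60 mm across, 72 mm high, standing; origin at the centre of its underside. A bystander.
Things that resemble listed ones, but are neither listed nor needed, are in the scene too. What is shaped like the part that bears pin_knob but white is not meant. Leave any green look-alike of the part that bears plate_top_mid alone.

How it is judged:
At the end, for the whole second after the job is handed in: The pin stands upright (within 4 degrees) through all three plates (each plate's centre within 3.5 mm of the pin's axis and the plate flat within 3.4 degrees) and down in the bore, its knob within 15 mm of bed_mid horizontally and 37 to 42.5 mm above it (40 mm is fully home, collar on the stack) (z of pin_knob in the frame of bed_mid between 0.037 and 0.0425 m and horizontal distance between pin_knob and bed_mid below 0.015 m and angle between pin_knob's own z axis and vertical below 0.07 rad and horizontal distance between each of plate_low_mid, plate_mid_mid, plate_top_mid and pin_knob below 0.0035 m and angle between each of plate_low_mid, plate_mid_mid, plate_top_mid's own z axis and vertical below 0.06 rad); the robot touches nothing.
It fails at once if the jig is loaded with more than 25 N in all, or a plate is pushed or pressed with more than 25 N by the gripper or the pin (contact force between bed and anything else above 25 N or contact force between any of plate_low, plate_mid, plate_top and the fingers above 25 N or contact force between any of plate_low, plate_mid, plate_top and pin above 25 N).
It fails at once if the touch-up bottle or the purple jar is tipped over (angle between any of bottle, jar's own z axis and vertical above 0.6 rad).
It also fails if it takes over 59 s, if anything falls off the work surface, if the arm or the gripper's body presses on something with over 40 N, if the wrist force passes 120 N, or if a joint passes its speed limit or range.

## Working session

There is one attempt and no reset: what is moved stays moved. The work goes in short steps, Python scripts to look and compute and a shell command to move; the robot and the scene stay as the last step left them, time stands still between calls to the robot, and variables do not carry over. Pictures are saved under pics/ and viewed, at most 10 in all, crops included, and the job is handed in when it is done.

```bash
mkdir -p pics; python3 - <<'E'
from rig import *
import cv2,numpy as np
s=observe();print(s)
for n in("side","top","wrist"):
    p,d=snapshot(n);cv2.imwrite(f"pics/{n}0.png",p);np.save(f"{n}0.npy",d)
    c=calibration(n);print(n,{k:np.round(v,4).tolist() for k,v in c.items()})
E
```

```text
{'time_s': 0.0, 'qpos': array([-1.37560383e+00,  3.51229708e-01,  1.65239485e+00,  4.70570777e-06,
        1.13906558e+00, -8.45758803e-02]), 'qd': array([ 0.00038254, -0.00107618, -0.0026927 ,  0.00089927, -0.00043219,
       -0.00084911]), 'joint_torque': array([-2.10728205e-03, -4.97324538e+01, -2.85253286e+01,  6.97829062e-02,
        2.58240238e-02, -1.03651373e-04]), 'tool_pos': array([ 0.15184916, -0.52828856,  0.21811611]), 'tcp_rot': array([-3.10982114e+00, -4.37871463e-01,  8.85662972e-05]), 'contact_force': array([-0.64336097,  0.27973022,  0.18093803]), 'moment': array([-0.02333311,  0.00874796,  0.00655886]), 'gripper_force': 0.0, 'finger_gap': 0.09312789401777387}
side {'mtx': [[530.7893, 0.0, 317.3379], [0.0, 530.7893, 230.7407], [0.0, 0.0, 1.0]], 'D': [-0.0443, 0.0, 0.0, 0.0, 0.0], 'camera_from_world': [[0.9995, -0.0205, 0.0248, -0.5615], [0.0122, -0.4712, -0.8819, -0.0541], [0.0298, 0.8818, -0.4707, 1.0991], [0.0, 0.0, 0.0, 1.0]]}
top {'mtx': [[499.7321, 0.0, 319.4589], [0.0, 499.7321, 244.7133], [0.0, 0.0, 1.0]], 'D': [0.0243, 0.0, 0.0, 0.0, 0.0], 'camera_from_world': [[-0.0091, -0.9995, 0.0293, -0.2793], [-0.9975, 0.007, -0.0703, 0.5536], [0.0701, -0.0299, -0.9971, 0.9017], [0.0, 0.0, 0.0, 1.0]]}
wrist {'mtx': [[407.1522, 0.0, 317.4657], [0.0, 407.1522, 239.2917], [0.0, 0.0, 1.0]], 'D': [-0.0839, 0.0, 0.0, 0.0, 0.0], 'T_tool_cam': [[-0.0008, -0.958, -0.2867, 0.0795], [1.0, -0.0009, 0.0003, 0.0006], [-0.0006, -0.2867, 0.958, -0.1658], [0.0, 0.0, 0.0, 1.0]]}
```

View pics/top0.png

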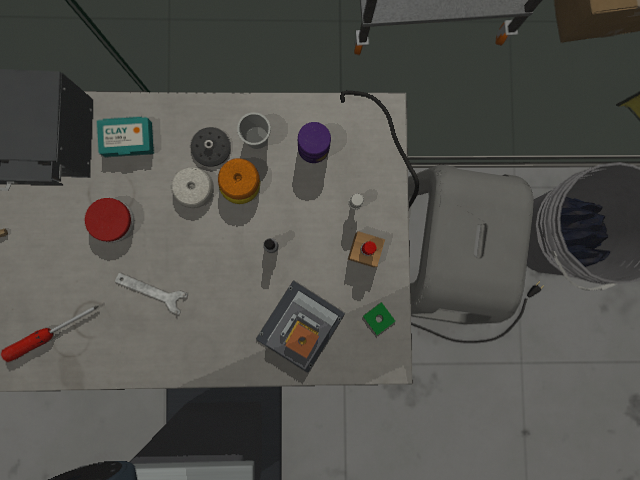

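View pics/side0.png

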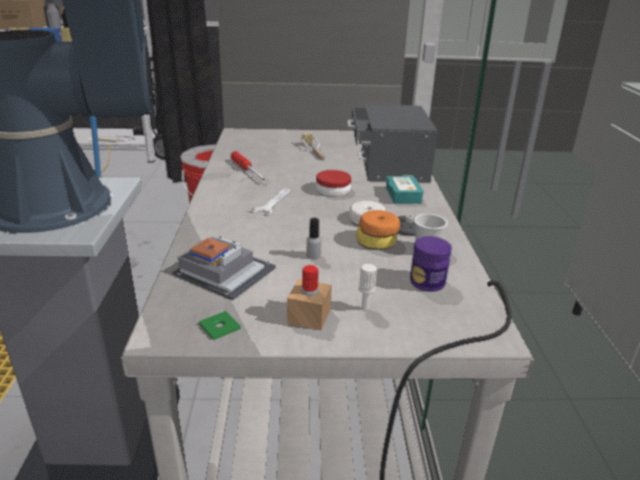

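The top view shows the bed around (300,327), the plates at (302,340), the red knob at (370,248) in its stand, the bottle at (270,245), the jar at (314,142), the green decoy at (379,319) and the white decoy at (357,201).

```bash
cat > h.py <<'E'
from rig import *
import cv2,numpy as np
from scipy.spatial.transform import Rotation as R
def cam(n,s=None):
    c=calibration(n);K=np.array(c["mtx"]);D=np.array(c["D"])
    if n=="wrist":
        T=np.eye(4);T[:3,:3]=R.from_rotvec(s["tcp_rot"]).as_matrix();T[:3,3]=s["tool_pos"]
        W=T@np.array(c["T_tool_cam"])
    else: W=np.linalg.inv(np.array(c["camera_from_world"]))
    return K,D,W
def cast(C,uv,z):
    K,D,W=C;u=cv2.undistortPoints(np.float64(uv).reshape(-1,1,2),K,D).reshape(-1,2)
    d=np.c_[u,np.ones(len(u))]@W[:3,:3].T
    return W[:3,3]+d*((z-W[2,3])/d[:,2])[:,None]
def proj(C,P):
    K,D,W=C;V=np.linalg.inv(W)
    return cv2.projectPoints(np.float64(P).reshape(-1,1,3),cv2.Rodrigues(V[:3,:3])[0],V[:3,3],K,D)[0].reshape(-1,2)
def rel(s,p):  # world delta -> tool cm
    return R.from_rotvec(s["tcp_rot"]).as_matrix().T@(np.array(p)-s["tool_pos"])*100
E
python3 - <<'E'
from h import *
C=cam("top");p=cv2.imread("pics/top0.png")
f=lambda uv,z:print(np.round(cast(C,uv,z),4).tolist())
f([(294,282),(344,318),(306,371),(257,336)],.006)
h=cv2.cvtColor(p,cv2.COLOR_BGR2HSV)
m=((h[...,0]<5)|(h[...,0]>175))&(h[...,1]>180)&(h[...,2]>120);m[:,:340]=0;m[:,400:]=0
ys,xs=np.nonzero(m);print(len(xs),xs.mean(),ys.mean());f([(xs.mean(),ys.mean())],.09)
f([(270,245),(314,142)],.07)
cv2.imwrite("pics/top0c.png",cv2.resize(p[270:380,240:400],None,fx=5,fy=5,interpolation=cv2.INTER_CUBIC))
E
```

```text
[[0.4829, -0.2359, 0.006], [0.415, -0.3289, 0.006], [0.3186, -0.2572, 0.006], [0.3838, -0.1669, 0.006]]
104 369.8942307692308 246.90384615384616
[[0.5423, -0.3686, 0.09]]
[[0.5482, -0.1956, 0.07], [0.7316, -0.2743, 0.07]]
```

View pics/top0c.png

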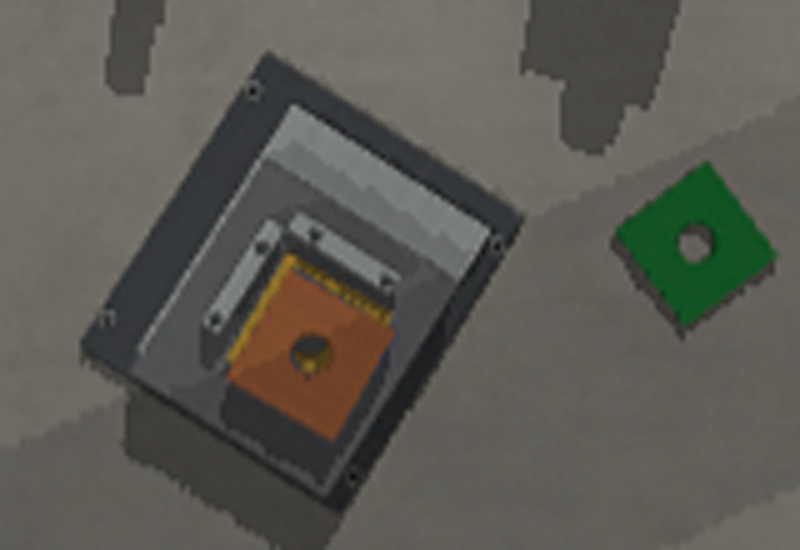

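The crop shows the fences at the upper-left and upper-right of the stack, with bed +x towards the upper-right of the image. The copper hole is at crop (311,353), which is full-picture (302.2,340.6).

```bash
cat >> h.py <<'E'
def dn(yaw): # tool-down rotation with tool x at world yaw
    return np.array([[np.cos(yaw),np.sin(yaw),0],[np.sin(yaw),-np.cos(yaw),0],[0,0,-1.]])
def yaw(s):
    r=R.from_rotvec(s["tcp_rot"]).as_matrix();return np.arctan2(r[1,0],r[0,0])
E
python3 - <<'E'
from h import *
C=cam("top")
q=lambda x,y:(240+x/5-.4,270+y/5-.4)
b=cast(C,[q(268,52),q(525,215),q(340,510),q(80,345)],.006);print(b.round(4))
ex=(b[0]-b[3]+b[1]-b[2])[:2];a=np.arctan2(ex[1],ex[0]);ey=(b[0]-b[1]+b[3]-b[2])[:2];print("yaw",a,np.arctan2(ey[1],ey[0])-np.pi/2, b.mean(0))
t=cast(C,[q(311,353)],.05)[0];print("top plate",t)
u=np.array([np.cos(a),np.sin(a)]);v=np.array([-u[1],u[0]])
print("bed frame",(t-b.mean(0))[:2]@u,(t-b.mean(0))[:2]@v)
for z,pts in((.048,[(290,212),(400,275),(278,222),(205,325)]),):
  for p in cast(C,[q(*k) for k in pts],z): print((p-b.mean(0))[:2]@u,(p-b.mean(0))[:2]@v)
s=observe();print(yaw(s))
g=np.r_[t[:2]-u*.05,.12];print(g,rel(s,g),"roll",yaw(s)-a)
E
```

```text
[[ 0.4867 -0.2344  0.006 ]
 [ 0.425  -0.3302  0.006 ]
 [ 0.3175 -0.2602  0.006 ]
 [ 0.379  -0.1643  0.006 ]]
yaw -0.5773550536331474 -0.5714622330049343 [ 0.40204063 -0.24726934  0.006     ]
top plate [ 0.38019217 -0.25011614  0.05      ]
bed frame -0.016753214052126136 -0.014310460739569906
0.020808888087849572 0.018727019055484385
0.023087696127604987 -0.026365214827883697
0.015544148832536523 0.020419822216889
-0.028807860310765317 0.022638318578279974
0.27976014253490955
[ 0.33829671 -0.22282566  0.12      ] [ 26.35477669 -24.2112007    9.84763076] roll 0.857115196168057
```

```bash
python3 -m creep '[[1,[26.4,-24.2,3],0.857],[1,[26.4,-24.2,3],0.857],[1,[26.4,-24.2,3],0.857],[1,[26.4,-24.2,3],0.857],[1,[26.4,-24.2,3],0.857],[1,[26.4,-24.2,3],0.857],[1,[26.4,-24.2,3],0.857],[1,[26.4,-24.2,9.8],0.857],[1,[26.4,-24.2,9.8],0.857],[1,[26.4,-24.2,9.8],0.857]]' 20; python3 - <<'E'
from h import *
s=observe();p,d=snapshot("wrist");cv2.imwrite("pics/w1.png",p);np.save("w1.npy",d);print(s["tool_pos"],yaw(s),s["qpos"])
import pickle;pickle.dump(s,open("w1.pkl","wb"))
E
```

```text
time_s: 1.15
tool_pos: [0.3378, -0.2209, 0.1184]
tcp_rot: [-3.01, 0.89, 0.008]
contact_force: [0.5, 1.0, 0.3]
finger_gap: 0.0932
gripper_force: 0.0
[ 0.33781141 -0.22093815  0.11837352] -0.5751358092307807 [-6.94707467e-01  2.45244835e-01  2.10083358e+00  9.96202269e-05
  8.01125322e-01  1.45115720e+00]
```

View pics/w1.png

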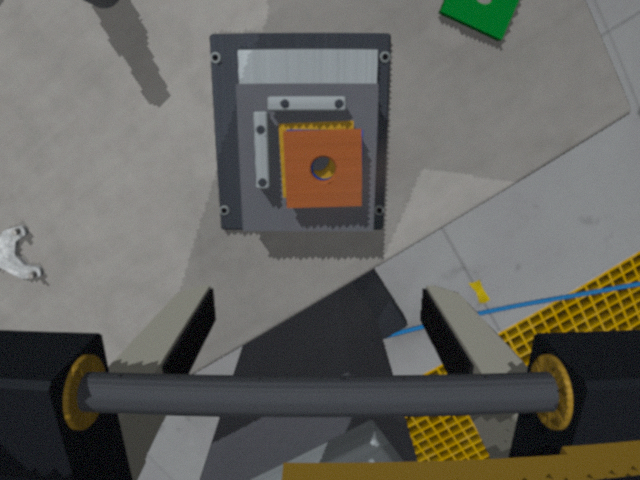

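The wrist view shows the copper plate at columns 285-362 and rows 129-208, with its hole at (323,168). The far fence's inner top edge is at row ~109 and the left fence's at column ~268. The blue plate is hidden.

```bash
python3 - <<'E'
from h import *
import pickle;s=pickle.load(open("w1.pkl","rb"));C=cam("wrist",s)
Rm=R.from_rotvec(s["tcp_rot"]).as_matrix()
t=lambda uv,z:((cast(C,uv,z)-s["tool_pos"])@Rm*100).round(2)
print("hole",t([(323,168)],.05)[0]," plate corners",t([(284,130),(361,128),(363,206),(288,208)],.05).tolist())
print("far fence inner",t([(272,109),(344,108)],.048).tolist(),"left",t([(268,112),(269,187)],.048).tolist())
print("bed corners",t([(210,34),(391,34),(384,230),(221,231)],.006).tolist())
print("world hole",cast(C,[(323,168)],.05))
E
```

```text
hole [5.28 0.4  6.81]  plate corners [[7.4, -1.79, 6.8], [7.51, 2.51, 6.79], [3.06, 2.75, 6.82], [2.94, -1.65, 6.82]]
far fence inner [[8.54, -2.45, 6.99], [8.59, 1.56, 6.99]] left [[8.38, -2.68, 6.99], [4.15, -2.75, 7.02]]
bed corners [[13.31, -6.73, 11.17], [13.26, 4.73, 11.16], [0.39, 4.8, 11.23], [0.33, -6.79, 11.24]]
world hole [[ 0.37964343 -0.2527096   0.05      ]]
```

```bash
python3 -m creep '[[0,[0,0.3,2],0],[0,[0,0.3,4],0],[0,[0,0.3,6],0],[0,[0,0.3,7],0],[0,[0,0.3,7.8],0],[0,[0,0.3,8.2],0],[0,[0.5,0.3,8.2],0],[0,[1,0.3,8.2],0],[0,[1.3,0.3,8.2],0],[0,[1.5,0.3,8.2],0]]' 10
```

```text
time_s: 2.2
tool_pos: [0.3503, -0.2342, 0.039]
tcp_rot: [3.011, -0.894, 0.001]
contact_force: [-0.0, 0.4, -0.6]
finger_gap: 0.0174
gripper_force: 0.0
```

```bash
python3 -m creep '[[0,[0,0,0.1],0],[0,[0,0,0.2],0],[0,[0,0,0.3],0],[0,[0,0,0.35],0],[0,[0,0,0.35],0],[0,[0.1,0,0.35],0],[0,[0.2,0,0.35],0],[0,[0.3,0,0.35],0],[0,[0.4,0,0.35],0],[0,[0.4,0,0.35],0]]'; python3 - <<'E'
from h import *
s=observe();print(s["tool_pos"],s["contact_force"],yaw(s),s["finger_gap"])
E
```

```text
time_s: 3.2
tool_pos: [0.3531, -0.236, 0.0351]
tcp_rot: [-3.012, 0.894, 0.0]
contact_force: [0.3, 0.5, 0.4]
finger_gap: 0.0004
gripper_force: 0.3
[ 0.35313357 -0.23597524  0.03512469] [0.30572999 0.46133712 0.38236266] -0.5771552121041392 0.00041712784005409496
```

```bash
python3 -m creep '[[0,[0.1,0,0],0],[0,[0.2,0,0],0],[0,[0.3,0,0],0],[0,[0.4,0,0],0],[0,[0.5,0,0],0],[0,[0.6,0,0],0],[0,[0.7,0,0],0],[0,[0.8,0,0],0],[0,[0.9,0,0],0],[0,[1.0,0,0],0]]'; python3 - <<'E'
from h import *
s=observe();p,d=snapshot("wrist");cv2.imwrite("pics/w2.png",p[:330,100:540]);print(s["tool_pos"],R.from_rotvec(s["tcp_rot"]).as_matrix().T@s["contact_force"])
E
```

```text
time_s: 4.2
tool_pos: [0.3609, -0.241, 0.035]
tcp_rot: [-3.011, 0.894, 0.003]
contact_force: [-6.4, 3.8, 4.5]
finger_gap: 0.0007
gripper_force: 3.7
[ 0.36091031 -0.24097452  0.0350079 ] [-7.44559004  0.30678594 -4.49948657]
```

View pics/w2.png

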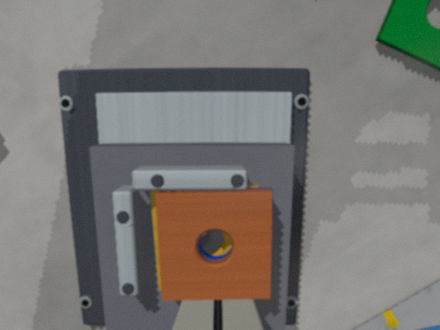

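The picture shows the copper plate (crop cols 158-272, rows 190-300) close to the far fence, with brass and blue visible in its hole at (215,245).

```bash
cat > st.py <<'E'
from h import *
s=observe();u=np.array([np.cos(-.577),np.sin(-.577)]);d=s["tool_pos"][:2]-[.402,-.2473]
print("bedxy mm",np.round([d@u*1e3,(-d[0]*u[1]+d[1]*u[0])*1e3],2),"z",s["tool_pos"][2].round(4),"yaw",yaw(s).round(4),"Ftool",np.round(R.from_rotvec(s["tcp_rot"]).as_matrix().T@s["contact_force"],1))
E
python3 -m creep '[[0,[0.01,0,0],0],[0,[0.02,0,0],0],[0,[0.03,0,0],0],[0,[0.04,0,0],0],[0,[0.05,0,0],0],[0,[0.06,0,0],0],[0,[0.07,0,0],0],[0,[0.08,0,0],0],[0,[0.08,0,0],0],[0,[0.08,0,0],0]]'; python3 st.py
```

```text
time_s: 5.25
tool_pos: [0.3609, -0.241, 0.0349]
tcp_rot: [-3.011, 0.894, 0.005]
contact_force: [-7.1, 3.8, 6.1]
finger_gap: 0.0002
gripper_force: 4.1
bedxy mm [-37.88 -17.09] z 0.0349 yaw -0.577 Ftool [-8.   0.7 -6.1]
```

```bash
python3 -m creep '[[0,[-0.2,0,0],0],[0,[-0.5,0,0],0],[0,[-0.5,0,-3],-0.15],[0,[-0.5,0,-4.5],-0.3],[0,[1.5,2,-4.5],-0.45],[0,[3,4,-4.5],-0.6],[0,[3,4,-4.5],-0.75],[0,[3,4,-4.5],-0.9],[0,[3,4,-4.5],-1.05],[0,[3,4,-4.5],-1.2]]'; python3 st.py
```

```text
time_s: 6.25
tool_pos: [0.3656, -0.292, 0.0802]
tcp_rot: [2.987, 0.971, 0.001]
contact_force: [0.4, 0.7, -0.2]
finger_gap: 0.0005
gripper_force: 0.0
bedxy mm [ -6.12 -57.31] z 0.0802 yaw 0.6288 Ftool [ 0.7 -0.3  0.2]
```

```bash
python3 -m creep '[[0,[0,0,0],-0.15],[0,[0,0,0],-0.3],[0,[0,0,0],-0.37],[0,[0,0,0],-0.37],[0,[0,0,0],-0.37],[0,[0,0,0],-0.37],[0,[0,0,0],-0.37],[0,[0,0,0],-0.37],[0,[0,0,0],-0.37],[0,[0,0,0],-0.37]]'; python3 st.py;  python3 - <<'E'
from h import *
import pickle
s=observe();pickle.dump(s,open("w3.pkl","wb"));p,d=snapshot("wrist");cv2.imwrite("pics/w3.png",p[:380,60:580])
E
```

```text
time_s: 7.25
tool_pos: [0.3655, -0.2918, 0.0801]
tcp_rot: [2.763, 1.496, 0.0]
contact_force: [-0.6, -0.1, -0.2]
finger_gap: 0.0003
gripper_force: 0.0
bedxy mm [ -6.37 -57.19] z 0.0801 yaw 0.9926 Ftool [-0.4 -0.5  0.2]
```

View pics/w3.png

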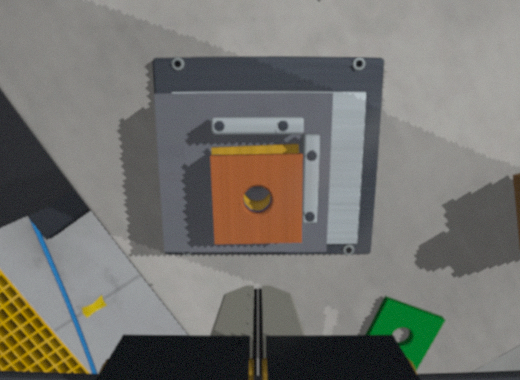

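The copper plate is against the far fence: its right edge is at crop column 302 and the fence is at 304. The left fence's inner edge is at row 133, the hole is at (258,198) and the plate's near edge is at row 244.

```bash
python3 - <<'E'
from h import *
import pickle;s=pickle.load(open("w3.pkl","rb"));C=cam("wrist",s)
Rm=R.from_rotvec(s["tcp_rot"]).as_matrix()
t=lambda uv,z:((cast(C,[(a+60,b) for a,b in uv],z)-s["tool_pos"])@Rm*100).round(2).tolist()
print("hole",t([(258,198)],.05),"corners",t([(210,155),(303,153),(301,243),(215,244)],.05))
print("left inner",t([(212,134),(302,133)],.048),"far inner",t([(304,138),(303,222)],.048))
print("bed",t([(153,59),(384,58),(371,254),(165,254)],.006))
E
```

```text
hole [[4.16, 0.05, 3.01]] corners [[6.24, -2.23, 3.01], [6.33, 2.18, 3.01], [1.86, 2.21, 3.01], [1.81, -2.12, 3.01]]
left inner [[7.21, -2.13, 3.21], [7.25, 2.13, 3.21]] far inner [[7.02, 2.23, 3.21], [2.9, 2.31, 3.21]]
bed [[11.17, -5.76, 7.41], [11.24, 7.06, 7.41], [-0.23, 7.13, 7.41], [-0.22, -5.76, 7.41]]
```

```bash
python3 -m creep '[[0,[0,0,1],0],[0,[0,0,2],0],[0,[0,0,3],0],[0,[0,0,3.8],0],[0,[0,0,4.2],0],[0,[0,0,4.45],0],[0,[0,0,4.45],0],[0,[0.2,0,4.45],0],[0,[0.4,0,4.45],0],[0,[0.5,0,4.45],0]]'; python3 st.py
python3 -m creep '[[0,[0.1,0,0],0],[0,[0.2,0,0],0],[0,[0.3,0,0],0],[0,[0.4,0,0],0],[0,[0.5,0,0],0],[0,[0.6,0,0],0],[0,[0.7,0,0],0],[0,[0.75,0,0],0],[0,[0.8,0,0],0],[0,[0.8,0,0],0]]'; python3 st.py
```

```text
time_s: 8.3
tool_pos: [0.3684, -0.2875, 0.0359]
tcp_rot: [2.762, 1.496, 0.0]
contact_force: [0.9, -0.0, -0.6]
finger_gap: 0.0003
gripper_force: 0.0
bedxy mm [ -6.23 -51.99] z 0.0359 yaw 0.9929 Ftool [0.5 0.8 0.6]
time_s: 9.3
tool_pos: [0.3726, -0.2808, 0.0356]
tcp_rot: [-2.762, -1.496, -0.0]
contact_force: [0.1, 0.7, -0.4]
finger_gap: 0.0006
gripper_force: 0.2
bedxy mm [ -6.36 -44.14] z 0.0356 yaw 0.9928 Ftool [ 0.6 -0.3  0.4]
```

```bash
python3 -m creep '[[0,[0.05,0,0],0],[0,[0.1,0,0],0],[0,[0.15,0,0],0],[0,[0.2,0,0],0],[0,[0.24,0,0],0],[0,[0.28,0,0],0],[0,[0.32,0,0],0],[0,[0.35,0,0],0],[0,[0.35,0,0],0],[0,[0.35,0,0],0]]'; python3 st.py
```

```text
time_s: 10.3
tool_pos: [0.3745, -0.2779, 0.0356]
tcp_rot: [-2.762, -1.496, -0.0]
contact_force: [-1.8, -1.2, 1.5]
finger_gap: 0.0006
gripper_force: 0.8
bedxy mm [ -6.39 -40.64] z 0.0356 yaw 0.9928 Ftool [-2.  -0.8 -1.5]
```

```bash
python3 -m creep '[[0,[0.02,0,0],0],[0,[0.04,0,0],0],[0,[0.06,0,0],0],[0,[0.08,0,0],0],[0,[0.1,0,0],0],[0,[0.12,0,0],0],[0,[0.14,0,0],0],[0,[0.15,0,0],0],[0,[0.15,0,0],0],[0,[0.15,0,0],0]]'; python3 st.py
```

```text
time_s: 11.3
tool_pos: [0.3753, -0.2767, 0.0356]
tcp_rot: [-2.762, -1.496, -0.0]
contact_force: [-2.2, -0.7, 0.2]
finger_gap: 0.001
gripper_force: 0.8
bedxy mm [ -6.36 -39.17] z 0.0356 yaw 0.9927 Ftool [-1.8 -1.5 -0.2]
```

```bash
python3 -m creep '[[0,[0.02,0,0],0],[0,[0.04,0,0],0],[0,[0.06,0,0],0],[0,[0.08,0,0],0],[0,[0.1,0,0],0],[0,[0.1,0,0],0],[0,[0.1,0,0],0],[0,[0.1,0,0],0],[0,[0.1,0,0],0],[0,[0.1,0,0],0]]'; python3 st.py
```

```text
time_s: 12.3
tool_pos: [0.3758, -0.2758, 0.0356]
tcp_rot: [-2.762, -1.496, 0.0]
contact_force: [-1.8, -1.2, 0.5]
finger_gap: 0.0004
gripper_force: 0.9
bedxy mm [ -6.39 -38.19] z 0.0356 yaw 0.9928 Ftool [-1.9 -0.8 -0.5]
```

```bash
python3 -m creep '[[0,[0.02,0,0],0],[0,[0.04,0,0],0],[0,[0.06,0,0],0],[0,[0.08,0,0],0],[0,[0.1,0,0],0],[0,[0.1,0,0],0],[0,[0.1,0,0],0],[0,[0.1,0,0],0],[0,[0.1,0,0],0],[0,[0.1,0,0],0]]'; python3 st.py; python3 - <<'E'
from h import *
import pickle
s=observe();pickle.dump(s,open("w4.pkl","wb"));p,d=snapshot("wrist");cv2.imwrite("pics/w4.png",p[:400,100:540])
E
```

```text
time_s: 13.3
tool_pos: [0.3762, -0.2754, 0.0356]
tcp_rot: [2.762, 1.496, -0.001]
contact_force: [-5.4, -5.2, -0.8]
finger_gap: 0.0006
gripper_force: 3.8
bedxy mm [ -6.32 -37.65] z 0.0356 yaw 0.9931 Ftool [-7.3 -1.7  0.8]
```

View pics/w4.png

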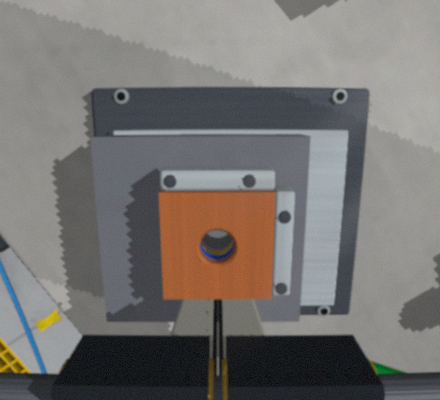

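All three plates look flush with both fences, with concentric rings in the hole at crop (217,246). Next I'll back off and go to look at the pin.

```bash
python3 -m creep '[[0,[-0.3,0,0],0],[0,[-0.8,0,-0.5],0],[0.45,[-0.8,0,-5],0],[0.45,[-1.5,3,-9.4],0],[0.45,[-3.7,7.5,-9.4],0],[0.45,[-3.7,12,-9.4],0],[0.45,[-3.7,16,-9.4],0],[0.45,[-3.7,19,-9.4],0],[0.45,[-3.7,19,-9.4],0],[0.45,[-3.7,19,-9.4],0]]'; python3 - <<'E'
from h import *
import pickle
K,D,W=C=cam("wrist",pickle.load(open("w4.pkl","rb")));print("hole w4",cast(C,[(317,246)],.05))
s=observe();pickle.dump(s,open("w5.pkl","wb"));p,d=snapshot("wrist");cv2.imwrite("pics/w5.png",p)
print(s["tool_pos"],yaw(s),s["finger_gap"])
h=cv2.cvtColor(p,cv2.COLOR_BGR2HSV);m=(((h[...,0]<6)|(h[...,0]>174))&(h[...,1]>150)&(h[...,2]>90)).astype(np.uint8)
n,l,st,ce=cv2.connectedComponentsWithStats(m)
for i in range(1,n):
    if st[i,4]>100: print(st[i],ce[i],cast(cam("wrist",s),[ce[i]],.085))
E
```

```text
time_s: 14.35
tool_pos: [0.515, -0.4096, 0.1293]
tcp_rot: [-2.762, -1.496, 0.0]
contact_force: [-0.6, 0.2, 0.0]
finger_gap: 0.0421
gripper_force: 0.0
hole w4 [[ 0.39319055 -0.24930368  0.05      ]]
[ 0.51496798 -0.40959128  0.12932194] 0.9928947108206044 0.042121660592981676
[ 299  157   44   47 1453] [320.78320716 180.52924983] [[ 0.54281029 -0.37039962  0.085     ]]
```

View pics/w5.png

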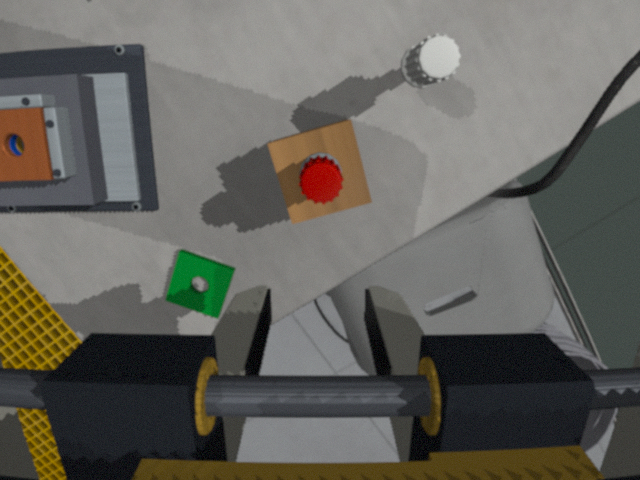

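The red knob's top is at (321,181), clear between the fingers' lines of approach, and the white decoy is at (436,57).

```bash
python3 -m creep '[[0.45,[2.5,0.1,0],0],[0.45,[4.8,0.15,0],0],[0.45,[4.8,0.15,1],0],[0.45,[4.8,0.15,3],0],[0.45,[4.8,0.15,5],0],[0.45,[4.8,0.15,6.5],0],[0.45,[4.8,0.15,7.2],0],[0.45,[4.8,0.15,7.4],0],[0.45,[4.8,0.15,7.4],0],[0.45,[4.8,0.15,7.4],0]]'; python3 st.py
python3 -m creep '[[0.2,[0,0,0],0],[0.2,[0,0,0],0],[0.2,[0,0,0],0],[0,[0,0,0],0],[0,[0,0,0],0],[0,[0,0,0],0],[0,[0,0,0],0],[0,[0,0,0],0],[0,[0,0,0],0],[0,[0,0,0],0]]' 15; python3 st.py
```

```text
time_s: 15.4
tool_pos: [0.5431, -0.3708, 0.0565]
tcp_rot: [2.761, 1.496, 0.001]
contact_force: [0.7, -0.3, 0.6]
finger_gap: 0.042
gripper_force: 0.0
bedxy mm [185.63 -26.5 ] z 0.0565 yaw 0.9928 Ftool [ 0.1  0.7 -0.6]
time_s: 16.4
tool_pos: [0.5429, -0.3705, 0.0558]
tcp_rot: [2.762, 1.496, 0.0]
contact_force: [-2.0, 0.5, 6.4]
finger_gap: 0.0218
gripper_force: 15.0
bedxy mm [185.27 -26.39] z 0.0558 yaw 0.9927 Ftool [-0.7 -2.  -6.4]
```

```bash
python3 -m creep '[[0,[0,0,-0.5],0],[0,[0,0,-1.5],0],[0,[0,0,-3],0],[0,[0,0,-4.5],0],[0,[0,0,-6],0],[0,[0.2,-2,-6],0],[0,[0.4,-5,-6],0],[0,[0.7,-8,-6],0],[0,[1.2,-11,-6],0],[0,[1.5,-14,-6],0]]'; python3 st.py
python3 -m creep '[[0,[0.2,-2,0],0],[0,[0.4,-4,0],0],[0,[0.5,-5,0],0],[0,[0.5,-5.16,0],0],[0,[0.5,-5.16,0],0],[0,[0.5,-5.16,0],0],[0,[0.5,-5.16,0],0],[0,[0.5,-5.16,0],0],[0,[0.5,-5.16,0],0],[0,[0.5,-5.16,0],0]]'; python3 st.py; python3 - <<'E'
from h import *
s=observe();print(s["tool_pos"],rel(s,[.3932,-.2493,.0960]),s["finger_gap"])
for n in("side","wrist"):
    p,d=snapshot(n);cv2.imwrite(f"pics/{n}6.png",p)
p=cv2.imread("pics/side6.png");print(p.shape);w=cv2.imread("pics/wrist6.png")
cv2.imwrite("pics/c6.png",np.hstack([cv2.resize(p[190:310,150:290],(640,548))[:,:], ])[:548])
cv2.imwrite("pics/c6.png",np.vstack([cv2.resize(p[200:300,150:290],(420,300)),cv2.resize(w[120:360,150:486],(420,300))]))
E
```

```text
time_s: 17.4
tool_pos: [0.433, -0.2807, 0.1167]
tcp_rot: [2.761, 1.496, 0.001]
contact_force: [-0.6, 0.2, -0.3]
finger_gap: 0.0215
gripper_force: 15.0
bedxy mm [ 44.23 -11.04] z 0.1167 yaw 0.9928 Ftool [-0.2 -0.6  0.3]
time_s: 18.4
tool_pos: [0.3933, -0.249, 0.1156]
tcp_rot: [-2.762, -1.496, 0.0]
contact_force: [0.4, -0.0, -1.0]
finger_gap: 0.0215
gripper_force: 15.0
bedxy mm [-6.35 -6.21] z 0.1156 yaw 0.9928 Ftool [0.2 0.3 1. ]
[ 0.39328782 -0.24904077  0.11556439] [-0.0264891   0.00707462  1.95643843] 0.021459881423950302
(480, 640, 3)
```

View pics/c6.png

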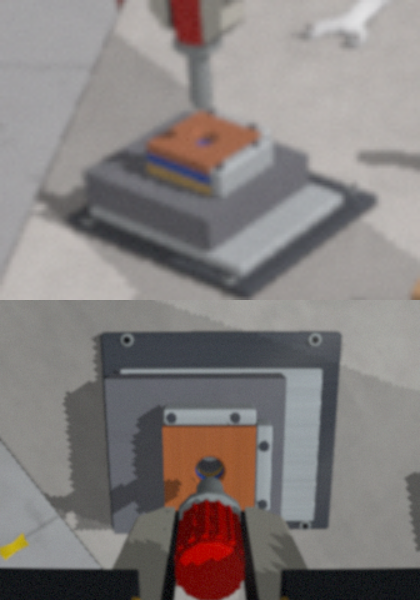

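The pin hangs upright above the hole in both views. I'll lower it gently.

```bash
python3 -m creep '[[0,[0,0,0.5],0],[0,[0,0,1.0],0],[0,[0,0,1.5],0],[0,[0,0,1.7],0],[0,[0,0,1.8],0],[0,[0,0,1.9],0],[0,[0,0,2.0],0],[0,[0,0,2.1],0],[0,[0,0,2.15],0],[0,[0,0,2.15],0]]'; python3 st.py
python3 -m creep '[[0,[0,0,0.05],0],[0,[0,0,0.1],0],[0,[0,0,0.15],0],[0,[0,0,0.2],0],[0,[0,0,0.25],0],[0,[0,0,0.3],0],[0,[0,0,0.35],0],[0,[0,0,0.4],0],[0,[0,0,0.4],0],[0,[0,0,0.4],0]]'; python3 st.py
```

```text
time_s: 19.5
tool_pos: [0.3932, -0.249, 0.0941]
tcp_rot: [2.762, 1.496, 0.0]
contact_force: [-0.2, -0.7, -0.1]
finger_gap: 0.0217
gripper_force: 15.0
bedxy mm [-6.42 -6.19] z 0.0941 yaw 0.9928 Ftool [-0.6  0.2  0.1]
time_s: 20.5
tool_pos: [0.3932, -0.249, 0.0901]
tcp_rot: [-2.762, -1.496, 0.0]
contact_force: [0.2, -0.5, -1.9]
finger_gap: 0.0219
gripper_force: 15.0
bedxy mm [-6.44 -6.21] z 0.0901 yaw 0.9928 Ftool [-0.3  0.5  1.9]
```

Tip is 5 mm into the stack with no contact force, so I'll continue in steps.

```bash
python3 -m creep '[[0,[0,0,0.1],0],[0,[0,0,0.2],0],[0,[0,0,0.3],0],[0,[0,0,0.4],0],[0,[0,0,0.5],0],[0,[0,0,0.6],0],[0,[0,0,0.7],0],[0,[0,0,0.8],0],[0,[0,0,0.8],0],[0,[0,0,0.8],0]]'; python3 st.py
```

```text
time_s: 21.5
tool_pos: [0.3932, -0.249, 0.0821]
tcp_rot: [-2.762, -1.496, 0.0]
contact_force: [0.8, -0.2, -1.0]
finger_gap: 0.0215
gripper_force: 15.0
bedxy mm [-6.43 -6.2 ] z 0.0821 yaw 0.9928 Ftool [0.2 0.8 1. ]
```

```bash
python3 -m creep '[[0,[0,0,0.1],0],[0,[0,0,0.2],0],[0,[0,0,0.3],0],[0,[0,0,0.4],0],[0,[0,0,0.5],0],[0,[0,0,0.6],0],[0,[0,0,0.7],0],[0,[0,0,0.8],0],[0,[0,0,0.8],0],[0,[0,0,0.8],0]]'; python3 st.py
```

```text
time_s: 22.5
tool_pos: [0.3933, -0.249, 0.0741]
tcp_rot: [-2.762, -1.496, 0.0]
contact_force: [-0.5, 0.2, -0.8]
finger_gap: 0.0217
gripper_force: 15.0
bedxy mm [-6.41 -6.19] z 0.0741 yaw 0.9928 Ftool [-0.1 -0.5  0.8]
```

```bash
python3 -m creep '[[0,[0,0,0.15],0],[0,[0,0,0.3],0],[0,[0,0,0.45],0],[0,[0,0,0.6],0],[0,[0,0,0.75],0],[0,[0,0,0.9],0],[0,[0,0,1.0],0],[0,[0,0,1.1],0],[0,[0,0,1.2],0],[0,[0,0,1.2],0]]'; python3 st.py
```

```text
time_s: 23.5
tool_pos: [0.3932, -0.249, 0.062]
tcp_rot: [-2.762, -1.496, 0.0]
contact_force: [0.8, 0.3, -0.9]
finger_gap: 0.0218
gripper_force: 15.0
bedxy mm [-6.48 -6.19] z 0.062 yaw 0.9928 Ftool [0.7 0.5 0.9]
```

```bash
python3 -m creep '[[0,[0,0,0.02],0],[0,[0,0,0.04],0],[0,[0,0,0.06],0],[0,[0,0,0.08],0],[0,[0,0,0.1],0],[0,[0,0,0.12],0],[0,[0,0,0.14],0],[0,[0,0,0.16],0],[0,[0,0,0.18],0],[0,[0,0,0.18],0]]'; python3 st.py
```

```text
time_s: 24.5
tool_pos: [0.3932, -0.249, 0.0603]
tcp_rot: [-2.762, -1.496, 0.0]
contact_force: [0.6, 0.1, -1.0]
finger_gap: 0.022
gripper_force: 15.0
bedxy mm [-6.46 -6.18] z 0.0603 yaw 0.9928 Ftool [0.4 0.4 1. ]
```

```bash
python3 -m creep '[[0,[0,0,0.02],0],[0,[0,0,0.04],0],[0,[0,0,0.06],0],[0,[0,0,0.06],0],[0,[0,0,0.06],0],[0.3,[0,0,0.06],0],[0.4,[0,0,0.06],0],[0.45,[0,0,0.06],0],[0.45,[0,0,0.06],0],[0.45,[0,0,0.06],0]]'; python3 st.py
python3 -m creep '[[0.45,[0,0,-0.5],0],[0.45,[0,0,-1.5],0],[0.45,[0,0,-3],0],[0.45,[0,0,-5],0],[0.45,[-1,0,-7],0],[0.45,[-4,0,-8],0],[0.45,[-6,0,-8],0],[0.45,[-6,0,-8],0],[0.45,[-6,0,-8],0],[0.45,[-6,0,-8],0]]'; python3 st.py; python3 - <<'E'
from h import *
s=observe()
p,d=snapshot("side");w,dw=snapshot("wrist")
cv2.imwrite("pics/c7.png",np.vstack([cv2.resize(p[200:300,150:290],(420,300)),cv2.resize(w[20:260,150:486],(420,300))]))
h=cv2.cvtColor(w,cv2.COLOR_BGR2HSV);m=((((h[...,0]<4)|(h[...,0]>174))&(h[...,1]>200)&(h[...,2]>90))).astype(np.uint8)
n,l,st,ce=cv2.connectedComponentsWithStats(m);i=1+np.argmax(st[1:,4]);print(st[i],ce[i])
C=cam("wrist",s);K,D,W=C
for dz in(0,):
    u,v=ce[i].round().astype(int);z=np.median(dw[v-4:v+5,u-4:u+5]);a=cv2.undistortPoints(np.array([[ce[i]]]),K,D).ravel()
    print("knob top pt",W[:3,:3]@np.array([a[0]*z,a[1]*z,z])+W[:3,3])
E
```

```text
time_s: 25.5
tool_pos: [0.3932, -0.249, 0.0597]
tcp_rot: [-2.762, -1.496, 0.0]
contact_force: [0.1, -0.2, 0.3]
finger_gap: 0.0415
gripper_force: 0.0
bedxy mm [-6.43 -6.18] z 0.0597 yaw 0.9928 Ftool [-0.1  0.2 -0.3]
time_s: 26.5
tool_pos: [0.3607, -0.2986, 0.1398]
tcp_rot: [-2.762, -1.497, -0.0]
contact_force: [-0.0, -0.1, -0.7]
finger_gap: 0.042
gripper_force: 0.0
bedxy mm [ -6.61 -65.5 ] z 0.1398 yaw 0.9932 Ftool [-0.1  0.   0.7]
[ 296  137   44   43 1314] [317.61035008 158.27016743]
knob top pt [ 0.39309319 -0.24949364  0.08873426]
```

View pics/c7.png

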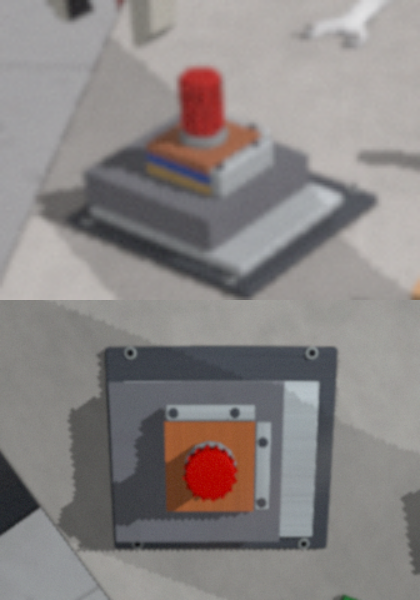

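The pin is upright with its collar on the squared stack. The knob top is at z ≈ 0.0887, against 0.089 when fully home, and the gripper is clear.

```bash
python3 -c "
from rig import *
print(finish_job())"
```

```text
the job is handed in; nothing more can be done
None
```

I pushed all three plates home against both fences, seated the pin with its collar on the stack, and handed the job in at about 27 s with no bystander touched; push readings stayed near 10 N, but the judge's verdict wasn't shown.

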